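Flip the status flag from red to green

ROBOT

A 6-joint arm with a two-finger parallel gripper is mounted at the origin on a cart in front of the work surface, level with it; the furniture and walls round the work are solid. World frame = base frame: x ahead of the robot, y to its left, z up, the work surface at z = 0. Lengths are in m, angles in degrees, forces in N, time in s.
With the tool pointing down it reaches from about 0.375 to 0.9 m from the base axis. Payload 3.1 kg.
Tool frame: the origin (TCP) lies on the centre line of the jaws, within the pads' length; the fingertips stand 25 mm ahead of it and the grasp point (between the pads) lies 6 mm ahead of it; y points along the fingers, x is the direction in which the jaws open and shut, and the axes are right-handed (so a half turn about y gives the same grasp; the last joint's range is limited). The gripper opens to 87 mm and grips with 3 to 60 N. Pads are 19 mm wide; open, the fingers measure 117 mm over their backs; the gripper's body (75 mm by 190 mm) begins 51 mm behind the grasp point.
Start: joints at [53.256, 30.224, 82.088, -0, 67.689, -10.227], TCP at [0.279, 0.559, 0.217] pointing down, gripper open.
Joint ranges: [-176.69, 176.69], [-43.24, 126.21], [12.49, 139.97], [-82, 262], [0, 151.66], [-163.58, 163.58]. Speed limits (degrees/s): [159.86, 159.86, 180, 180, 180, 180].

INTERFACE

Orientations are given as a 3x3 rotation matrix whose columns are the frame's x, y, z axes.
In Python, from rig import * gives the robot as it stands.
- The arm moves only by the tool play_rows, never from a script. Its argument "commands" is a list of rows, each a list of 2 entries, a list of its own where there are three numbers: the shift along the world's x, y, z in m, then the turn, a rotation vector about the world's x, y, z in rad. A call has 1 to 10 rows; each row is the pose to reach, as a shift and turn from the pose commanded when the call began; what a row does not reach only later rows make up. A row lasts 1/8 s, in which the tool goes at most 62.5 mm and 10.7 degrees, less where a joint would pass 70% of its speed; a pose out of reach is approached as far as the arm can. A call with a gripper value outside its range is refused whole. "gripper" is the finger opening in m, from 0 to 0.087, set as the call begins (left out, the last holds). The fingers move at their own pace and stop on an object; the grip force is fixed at half the most. Time passes only in rows, so rows that repeat a pose let the fingers close. It gives the time, the measured TCP pose, the force and the opening at its end, in the units of the state.
- read_state(): the state, without advancing time (a new reading comes with each control period).
- capture(name): name is "scene" or "side" or "wrist"; returns a dict with "frame" (384x512x3 uint8, red, green, blue), "depth" (384x512 float32, m along the optical axis (not along the pixel's ray), 0 where there is no reading), "mtx" (3x3 intrinsics, pixels), "dist_coeffs" ([k1, k2, p1, p2, k3] as OpenCV has them; the pictures are not rectified), "cam_to_world" (4x4, takes a point from camera to world coordinates); the wrist camera has in their place "hand_eye" (4x4, takes a point from camera to tool coordinates, whose origin is the TCP and whose axes are the tool frame's). Camera axes: x right, y down, z forward; pixel columns grow to the right and rows downward; lengths in m; the calibration is good to about 2 mm. A picture is of the moment at which its call begins: read the wrist's pose just before it.
- hand_in(): hands the job in, once; it reports no verdict.
The state is a dict: "time_s": time; "joint_positions": joint angles; "qvel": joint speeds; "tau": joint torques, N m; "position": TCP position; "tcp_rot": TCP orientation; "force": force on the tool from outside, world axes, zero at the start; "moment": the same for the moment, N m; "opening": opening from 0.0 (shut) to 1.0 (fully open).
Only numpy, scipy, OpenCV 4.12 (cv2) and the standard library are available. Lean on these libraries where they do the work, as an engineer would, in place of code of your own. Each camera call takes 0.05 s, during which the arm holds its last target. There are 200 camera calls.

TASK

Two status flags stand on the bench; the sample at the one that still shows red has been finished, so flip that flag right over its pivot until it lies fully down on the other side with its green face up. Only push it with the fingertips or the outside of the fingers (pressing its black thumb tab raises it): be gentle, pinch nothing, and do not lift a stand or push it out of place. Leave the flag that is already green, and the cups and bottles, alone.

Things in the scene. Friction and masses are not known exactly. Their poses are not given: they have to be found in the camera images.
- stand_red: Loose weighted stand (0.9 kg) of the flag that starts RED. Grey base 134 x 116 mm, 14 mm high; two posts (22 mm along x, 8 mm thick, 92 mm tall, at x 0, y +-50 mm) carry a level axle along the body's y at x 0, z 80 mm. Origin: centre of the underside; z up; x: where the flag points when its joint reads 0 (away from the robot, yaw within 0.6 rad).
- flag_red (a joint): Angle of this flag (rad): 0 = level along the stand's +x, red face up; pi/2 = straight up; pi = level along the stand's -x on its other stop, green face up. Starts at 0 to 0.25. Friction hinge: 0.08 N m turns it, and it stays at any angle. One straight press down near the tab's end raises it to 1 rad or more; then its free edge can be pushed over and the flag pressed flat.
- red_tab (a point): Middle of the outer end of this flag's black ribbed thumb tab, across the axle from the flag plate: 63 mm from the axle, 40 mm wide (along the axle), 6 mm thick. Turns with the flag; bent 0.26 rad, so that it slopes up from the axle by that angle when the joint reads 0.
- red_edge (a point): Middle of the free edge of the flag that starts red, 105 mm from the axle. The flag is a plate 80 mm wide (along the axle) and 6 mm thick that turns between the posts; one face red with a white bar, the other green with a white disc.
- stand_green: A second stand of the same make, sizes and frame, loose, 0.9 kg; its flag is already turned and shows GREEN. To be left alone.
- flag_green (a joint): Angle of the second flag, same meaning; it starts between 3.06 and 3.14 (green face up) and must stay there.
- cup_c: Bystander: specimen cup with a red screw lid, 60 mm across, 72 mm tall, standing loose; origin at the centre of its underside.
- cup_d: Bystander: specimen cup with a blue screw lid, 60 mm across, 72 mm tall, standing loose; origin at the centre of its underside.
- bottle_c: Bystander: small reagent bottle with a red-orange cap, 44 mm across, 110 mm tall, standing loose; origin at the centre of its underside.

How it is judged:
By the outcome, as a careful person would: the job done as asked, in the order asked, and still so for the second after the job is handed in, with the robot touching nothing.
It also fails if it takes over 38 s, if anything falls off the work surface, if the arm or the gripper's body presses on something with over 40 N, if the wrist force passes 120 N, or if a joint passes its speed limit or range.

## Working session

There is one attempt and no reset: what is moved stays moved. The work goes in short steps, Python scripts to look and compute and a tool call to move; the robot and the scene stay as the last step left them, time stands still between calls to the robot, and variables do not carry over. Pictures are saved under pics/ and viewed, about 8 in all and at most 12, crops included, and the job is handed in when it is done.

Besides the shell and the picture viewer there is one more tool, called after "Call:" by a JSON object that holds its "fn" and its "kwargs". play_rows: Moves the arm, as the interface text tells. Its arguments: {"type":"object","properties":{"commands":{"type":"array"},"gripper":{"type":"number"}},"required":["commands"]}

```bash
mkdir -p pics; cat > h.py <<'E'
from rig import *
import numpy as np, cv2
def shot(n,name):
    c=capture(n); cv2.imwrite(f'pics/{name}.png',c['frame'][:,:,::-1]); np.savez(f'pics/{name}.npz',**c); return c
def pts(c):
    K,D=np.array(c['mtx']),np.array(c['dist_coeffs'])
    h,w=c['depth'].shape; u,v=np.meshgrid(np.arange(w),np.arange(h))
    p=cv2.undistortPoints(np.stack([u,v],-1).reshape(-1,1,2).astype(np.float64),K,D).reshape(h,w,2)
    d=c['depth']; P=np.dstack([p*d[...,None],d]); T=np.array(c['cam_to_world'])
    return P@T[:3,:3].T+T[:3,3]
E
python3 - <<'E'
from h import *
a=shot('scene','s0');b=shot('side','d0')
cv2.imwrite('pics/both.png',np.hstack([cv2.resize(x['frame'],(400,300)) for x in (a,b)])[:,:,::-1])
s=read_state();print(s['position'],s['tcp_rot'],s['time_s'],s['force'])
for x in(a,b):print(np.round(x['cam_to_world'],2))
E
```

```text
[0.27860453 0.55873164 0.21575875] [[ 4.46433854e-01 -1.16049022e-03 -8.94815885e-01]
 [ 8.94814579e-01 -1.56556603e-03  4.46435233e-01]
 [-1.91897707e-03 -9.99998101e-01  3.39501887e-04]] 0.1 [ 0.54221238 -0.33874285  0.878735  ]
[[ 0.73 -0.48  0.48  0.  ]
 [-0.68 -0.52  0.51 -0.29]
 [ 0.   -0.7  -0.71  0.9 ]
 [ 0.    0.    0.    1.  ]]
[[ 0.84 -0.4   0.36  0.12]
 [-0.54 -0.65  0.54 -0.33]
 [ 0.01 -0.65 -0.76  0.96]
 [ 0.    0.    0.    1.  ]]
```

View pics/s0.png

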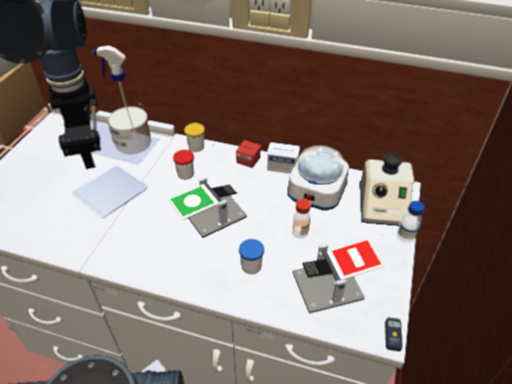

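View pics/d0.png

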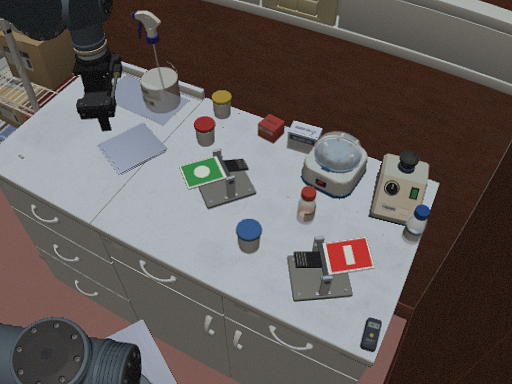

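The red flag is at scene (357,258) with its tab at (318,268). The bottle at (302,217) and the blue cup at (251,256) are nearby. Next I'll measure them.

```bash
python3 - <<'E'
from h import *
for n,box,tb in(('s0',(235,285,325,390),(255,282,298,336)),('d0',(230,280,318,380),(246,274,288,324))):
    c=dict(np.load(f'pics/{n}.npz'));P=pts(c);hsv=cv2.cvtColor(c['frame'],cv2.COLOR_RGB2HSV)
    H,S,V=[hsv[...,i].astype(int) for i in range(3)]
    def comp(m,b):
        k=np.zeros(m.shape,bool);k[b[0]:b[1],b[2]:b[3]]=1;m=(m&k&(c['depth']>0)).astype(np.uint8)
        nn,l,st,_=cv2.connectedComponentsWithStats(m);return l==1+np.argmax(st[1:,4])
    red=comp(((H<8)|(H>172))&(S>150)&(V>100),box)
    red=cv2.morphologyEx(red.astype(np.uint8),cv2.MORPH_CLOSE,np.ones((9,9)))>0
    red=cv2.erode(red.astype(np.uint8),np.ones((3,3)))>0
    q=P[red];m=q.mean(0);u,s,vt=np.linalg.svd(q-m,full_matrices=False)
    print(n,'red',m.round(3),'normal',vt[2].round(3),'rms',s[2]/len(q)**.5)
    ctr,wh,a=cv2.minAreaRect(q[:,:2].astype(np.float32));print(ctr,wh,a); print(cv2.boxPoints((ctr,wh,a)).round(3).tolist())
    t=comp((V<60),tb);q=P[t];m=q.mean(0);print('tab',len(q),m.round(3),np.linalg.svd(q-m,full_matrices=False)[2][2].round(3),q.min(0).round(3),q.max(0).round(3))
    r=cv2.minAreaRect(q[:,:2].astype(np.float32));print(r,cv2.boxPoints(r).round(3).tolist())
    # heights near
    k=(P[...,0]>.4)&(P[...,2]>.03)&(P[...,2]<.4)&(c['depth']>0)
    nn,l,st,ce=cv2.connectedComponentsWithStats(k.astype(np.uint8))
    for i in range(1,nn):
        if st[i,4]>60:
            q=P[l==i];print('obj',ce[i].round(),q.min(0).round(3),q.max(0).round(3))
E
```

```text
s0 red [0.584 0.012 0.092] normal [-0.414 -0.662 -0.625] rms 0.01434416098586579
(0.32550907135009766, -0.14698699116706848) (0.7047556042671204, 0.09154561161994934) 31.522228240966797
[[0.0010000000474974513, -0.2919999957084656], [0.04899999871850014, -0.3700000047683716], [0.6499999761581421, -0.0020000000949949026], [0.6019999980926514, 0.07599999755620956]]
tab 235 [0.511 0.048 0.085] [ 0.119 -0.039  0.992] [0.473 0.026 0.08 ] [0.54  0.075 0.092]
((0.506030797958374, 0.05285971611738205), (0.039208222180604935, 0.05637364089488983), 62.99253463745117) [[0.47200000286102295, 0.04800000041723251], [0.5220000147819519, 0.023000000044703484], [0.5400000214576721, 0.057999998331069946], [0.49000000953674316, 0.08299999684095383]]
obj [330. 131.] [ 0.432 -0.345  0.03 ] [1.067 1.002 0.4  ]
obj [183. 160.] [0.497 0.535 0.03 ] [0.556 0.595 0.077]
obj [205. 198.] [0.4   0.331 0.031] [0.55  0.442 0.096]
obj [251. 253.] [0.415 0.169 0.03 ] [0.474 0.227 0.076]
obj [344. 263.] [ 0.473 -0.044  0.03 ] [0.646 0.09  0.098]
d0 red [0.585 0.013 0.091] normal [-0.115  0.051  0.992] rms 0.0015972282
[... 357 characters left out ...]
9] [0.54  0.082 0.096]
((0.5054965019226074, 0.05275246500968933), (0.0443417988717556, 0.058221254497766495), 62.9569091796875) [[0.4690000116825104, 0.04600000008940697], [0.5210000276565552, 0.019999999552965164], [0.5419999957084656, 0.05900000035762787], [0.49000000953674316, 0.0860000029206276]]
obj [352. 129.] [ 0.424 -0.357  0.03 ] [1.067 1.09  0.4  ]
obj [271. 125.] [0.666 0.454 0.03 ] [0.736 0.525 0.053]
obj [205. 127.] [0.497 0.534 0.03 ] [0.556 0.595 0.079]
obj [216. 171.] [0.4   0.329 0.03 ] [0.551 0.444 0.096]
obj [307. 203.] [0.583 0.169 0.03 ] [0.624 0.209 0.114]
obj [249. 233.] [0.417 0.168 0.031] [0.476 0.226 0.077]
obj [335. 258.] [ 0.472 -0.042  0.03 ] [0.643 0.092 0.1  ]
```

Call:
{"fn": "play_rows", "kwargs": {"commands": [[[0.021,-0.05,0],[0,0,0]],[[0.043,-0.1,0],[0,0,0]],[[0.064,-0.15,0],[0,0,0]],[[0.086,-0.2,0],[0,0,0]],[[0.107,-0.25,0],[0,0,0]],[[0.128,-0.3,0],[0,0,0]],[[0.15,-0.35,0],[0,0,0]],[[0.171,-0.4,-0.01],[0,0,0]],[[0.193,-0.45,-0.02],[0,0,0]],[[0.214,-0.499,-0.03],[0,0,0]]], "gripper": 0}}

```text
time_s: 1.35
position: [0.4934, 0.0585, 0.1862]
tcp_rot: [[0.447, -0.0, -0.895], [0.895, 0.0, 0.447], [0.0, -1.0, 0.0]]
force: [-0.2, 0.4, 0.3]
opening: 0.02
```

Call:
{"fn": "play_rows", "kwargs": {"commands": [[[0,0,-0.01],[0,0,0]],[[0,0,-0.02],[0,0,0]],[[0,0,-0.03],[0,0,0]],[[0,0,-0.03],[0,0,0]]]}}

```text
time_s: 1.85
position: [0.4917, 0.0615, 0.1558]
tcp_rot: [[0.445, -0.002, -0.896], [0.896, 0.0, 0.445], [-0.001, -1.0, 0.002]]
force: [0.1, 0.1, 0.4]
opening: 0.0
```

```bash
python3 - <<'E'
from h import *
s=read_state();print(s['position'],s['tcp_rot'],s['force'],s['opening'])
a=shot('scene','s1');b=shot('side','d1')
cv2.imwrite('pics/b1.png',np.vstack([cv2.resize(a['frame'][170:330,250:420],(510,480)),])[:,:,::-1])
A=cv2.resize(a['frame'][170:330,250:420],(400,376));B=cv2.resize(b['frame'][150:310,230:400],(400,376))
cv2.imwrite('pics/b1.png',np.hstack([A,B])[:,:,::-1])
E
```

```text
[0.49170903 0.06150137 0.15581247] [[ 4.44633142e-01 -2.45098370e-03 -8.95709418e-01]
 [ 8.95712426e-01  3.38539323e-04  4.44633709e-01]
 [-7.86557114e-04 -9.99996939e-01  2.34590236e-03]] [0.12151568 0.09874703 0.35078512] 0.0002241797509642586
```

View pics/b1.png

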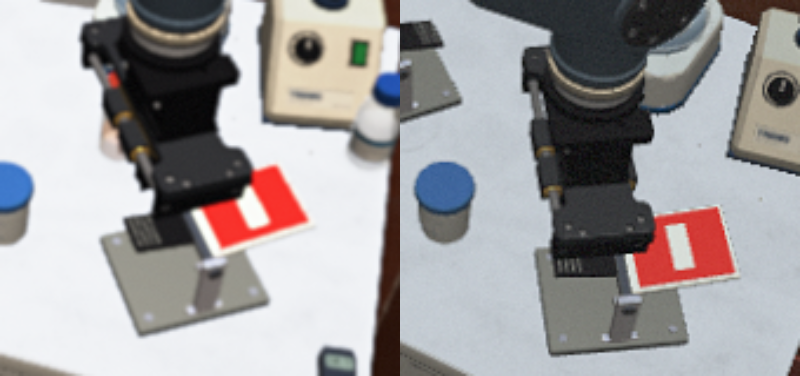

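The gripper is centred over the tab. I'll tilt it slightly so the body leans away from the axle, then press.

Call:
{"fn": "play_rows", "kwargs": {"commands": [[[-0.003,0.001,-0.01],[-0.06,-0.116,0]],[[-0.006,0.002,-0.02],[-0.118,-0.232,0]],[[-0.006,0.002,-0.03],[-0.118,-0.232,0]],[[-0.006,0.002,-0.04],[-0.118,-0.232,0]],[[-0.006,0.002,-0.05],[-0.118,-0.232,0]],[[-0.006,0.002,-0.06],[-0.118,-0.232,0]],[[-0.006,0.002,-0.068],[-0.118,-0.232,0]]]}}

```text
time_s: 2.82
position: [0.4873, 0.0619, 0.0878]
tcp_rot: [[0.447, 0.229, -0.865], [0.894, -0.117, 0.432], [-0.002, -0.966, -0.257]]
force: [-0.2, 0.1, -0.6]
opening: 0.004
```

Call:
{"fn": "play_rows", "kwargs": {"commands": [[[0,0,-0.007],[0,0,0]],[[0,0,-0.014],[0,0,0]],[[0,0,-0.021],[0,0,0]],[[0,0,-0.028],[0,0,0]],[[0,0,-0.033],[0,0,0]],[[0,0,-0.033],[0,0,0]]]}}

```text
time_s: 3.58
position: [0.4868, 0.0622, 0.0552]
tcp_rot: [[0.447, 0.229, -0.865], [0.895, -0.117, 0.431], [-0.002, -0.967, -0.257]]
force: [-0.8, -0.6, 0.9]
opening: 0.008
```

```bash
python3 - <<'E'
from h import *
a=shot('scene','s2');b=shot('side','d2')
A=cv2.resize(a['frame'][170:330,250:420],(400,376));B=cv2.resize(b['frame'][150:310,230:400],(400,376))
cv2.imwrite('pics/b2.png',np.hstack([A,B])[:,:,::-1])
E
```

```text
(no output)
```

View pics/b2.png

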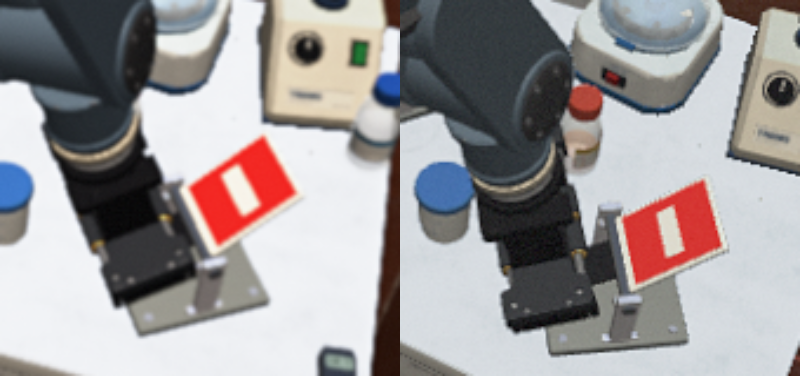

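Call:
{"fn": "play_rows", "kwargs": {"commands": [[[-0.02,0.01,0.005],[0,0,0]],[[-0.03,0.015,0.05],[0,0,0]],[[-0.03,0.015,0.1],[0,0,0]],[[-0.03,0.015,0.15],[0.06,0.116,0]],[[-0.02,0.01,0.195],[0.118,0.232,0]],[[0.02,-0.01,0.2],[0.118,0.232,0]],[[0.06,-0.03,0.2],[0.118,0.232,0]],[[0.1,-0.05,0.2],[0.118,0.232,0]],[[0.142,-0.072,0.2],[0.118,0.232,0]],[[0.142,-0.072,0.2],[0.118,0.232,0]]]}}

```text
time_s: 4.92
position: [0.6313, -0.0116, 0.2548]
tcp_rot: [[0.448, 0.001, -0.894], [0.894, -0.0, 0.448], [0.0, -1.0, -0.001]]
force: [-0.5, -0.2, 0.2]
opening: 0.002
```

```bash
python3 - <<'E'
from h import *
s=read_state();print(s['position'],s['force'])
a=shot('scene','s3');b=shot('side','d3')
A=cv2.resize(a['frame'][150:310,250:420],(400,376));B=cv2.resize(b['frame'][130:290,230:400],(400,376))
cv2.imwrite('pics/b3.png',np.hstack([A,B])[:,:,::-1])
for c in (a,b):
    P=pts(c);hsv=cv2.cvtColor(c['frame'],cv2.COLOR_RGB2HSV)
    x=(P-[.5355,.0377,0]);S=x[...,0]*.891-x[...,1]*.454;Y=x[...,0]*.454+x[...,1]*.891
    m=((hsv[...,0]<8)|(hsv[...,0]>172))&(hsv[...,1]>150)&(abs(Y)<.06)&(abs(S)<.12)&(c['depth']>0)
    q=np.c_[S[m],Y[m],P[...,2][m]];
    f=np.polyfit(q[:,2],q[:,0],1);print(m.sum(),np.percentile(q,[1,99],axis=0).round(3),'theta',np.arctan2(1,f[0]))
E
```

```text
[ 0.63125489 -0.0116103   0.25484936] [-0.54007349 -0.2271778   0.19722605]
865 [[ 0.011 -0.032  0.091]
 [ 0.076  0.035  0.145]] theta 1.2673542229189527
904 [[ 0.009 -0.033  0.091]
 [ 0.075  0.037  0.146]] theta 0.9060507062242062
```

View pics/b3.png

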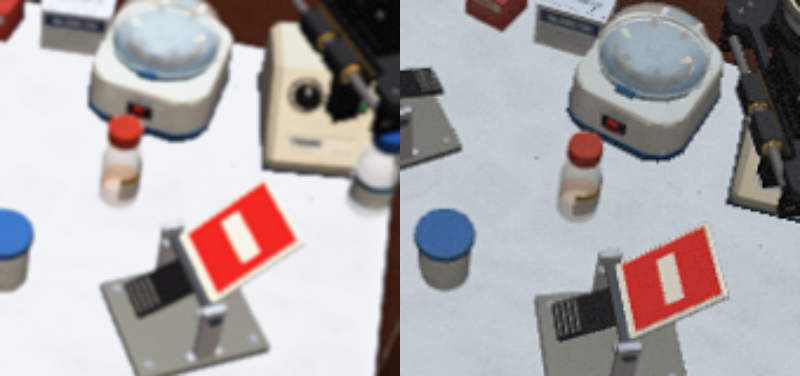

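The flag stands at about 0.68 rad, and the stand and bystanders haven't moved. I'll press the tab again a little nearer the axle to pass 1 rad.

Call:
{"fn": "play_rows", "kwargs": {"commands": [[[-0.045,0.023,0],[0,0,0]],[[-0.09,0.046,0],[0,0,0]],[[-0.135,0.07,0],[-0.06,-0.116,0]],[[-0.135,0.07,-0.04],[-0.118,-0.232,0]],[[-0.135,0.07,-0.08],[-0.118,-0.232,0]],[[-0.135,0.07,-0.12],[-0.118,-0.232,0]],[[-0.135,0.07,-0.15],[-0.118,-0.232,0]],[[-0.135,0.07,-0.15],[-0.118,-0.232,0]]]}}

```text
time_s: 6.02
position: [0.4908, 0.0608, 0.1041]
tcp_rot: [[0.446, 0.223, -0.867], [0.895, -0.116, 0.43], [-0.005, -0.968, -0.252]]
force: [0.1, -0.4, 0.0]
opening: 0.007
```

Call:
{"fn": "play_rows", "kwargs": {"commands": [[[0,0,-0.008],[0,0,0]],[[0,0,-0.016],[0,0,0]],[[0,0,-0.024],[0,0,0]],[[0,0,-0.032],[0,0,0]],[[0,0,-0.04],[0,0,0]],[[0,0,-0.046],[0,0,0]],[[0,0,-0.05],[0,0,0]],[[0,0,-0.05],[0,0,0]]]}}

```text
time_s: 7.02
position: [0.494, 0.0602, 0.0554]
tcp_rot: [[0.447, 0.229, -0.865], [0.895, -0.117, 0.431], [-0.002, -0.966, -0.257]]
force: [0.1, -0.1, 0.6]
opening: 0.006
```

```bash
cat >> h.py <<'E'
def flag(n,name):
    c=shot(n,name);P=pts(c);hsv=cv2.cvtColor(c['frame'],cv2.COLOR_RGB2HSV);H=hsv[...,0]
    x=(P-[.5355,.0377,0]);S=x[...,0]*.891-x[...,1]*.454;Y=x[...,0]*.454+x[...,1]*.891
    for nm,k in(('red',(H<8)|(H>172)),('green',(H>45)&(H<80))):
        m=k&(hsv[...,1]>120)&(hsv[...,2]>60)&(abs(Y)<.06)&(abs(S)<.13)&(P[...,2]>.05)&(c['depth']>0)
        if m.sum()>50:
            q=np.c_[S[m],Y[m],P[...,2][m]];n_=np.linalg.svd(q-np.median(q,0),full_matrices=False)[2][2]
            print(n,nm,m.sum(),np.percentile(q,[2,98],axis=0).round(3).tolist(),'n',n_.round(2))
    return c
E
python3 - <<'E'
from h import *
flag('scene','s4');flag('side','d4')
E
```

```text
scene red 919 [[0.009, -0.033, 0.092], [0.072, 0.035, 0.147]] n [-0.67  0.    0.75]
side red 909 [[0.009, -0.032, 0.093], [0.072, 0.036, 0.15]] n [-0.67  0.    0.74]
```

```bash
python3 - <<'E'
from h import *
b=np.load('pics/d4.npz')['frame'];w=capture('wrist')['frame']
B=cv2.resize(b[190:310,260:400],(440,377),interpolation=cv2.INTER_CUBIC)
cv2.imwrite('pics/b4.png',np.hstack([B,cv2.resize(w,(360,377))])[:,:,::-1])
E
```

```text
(no output)
```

View pics/b4.png

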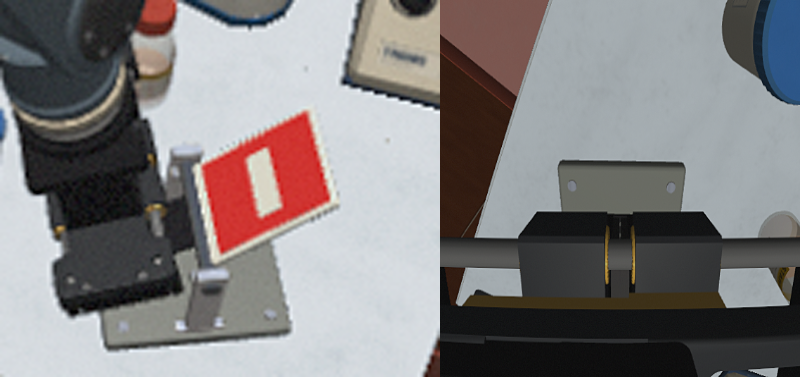

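```bash
python3 - <<'E'
from h import *
s=read_state();print(s['position'],s['force'],s['moment'])
for n in('s4','d4'):
    c=dict(np.load(f'pics/{n}.npz'));P=pts(c)
    x=(P-[.5355,.0377,0]);S=x[...,0]*.891-x[...,1]*.454;Y=x[...,0]*.454+x[...,1]*.891;Z=P[...,2]
    for y0 in(-.06,-.045,-.03,-.015,0,.015,.03):
        r=[]
        for s0 in np.arange(-.1,0,.01):
            m=(c['depth']>0)&(Y>y0)&(Y<y0+.015)&(S>s0)&(S<s0+.01)&(Z>-.01)&(Z<.2)
            r.append('%d-%d(%d)'%(Z[m].min()*1e3,Z[m].max()*1e3,m.sum()) if m.sum() else '.')
        print(n,y0,' '.join(r))
c=capture('wrist');c['cam_to_world']=c['hand_eye'];P=pts(c);d=c['depth']
m=(d>0)&(abs(P[...,0])<.03)&(P[...,1]>-.1)&(P[...,1]<.04)&(abs(P[...,2])<.05)
for y0 in np.arange(-.08,.04,.01):
    k=m&(P[...,1]>y0)&(P[...,1]<y0+.01)
    if k.sum():print('w',round(y0,2),k.sum(),P[k].min(0).round(3),P[k].max(0).round(3))
print(np.round(c['hand_eye'],3))
E
```

```text
[0.49387052 0.0602546  0.05568488] [-0.13846678  0.06602948  0.7277951 ] [0.08419259 0.12377343 0.05933607]
s4 -0.06 -6-199(111) -4-199(104) -4-199(99) -3-199(108) -3-185(69) -3-153(43) -2-151(40) -3-16(41) -2-89(71) -6-92(127)
s4 -0.045 -4-144(38) -4-2(29) -3-1(25) -5-15(40) 9-184(24) 9-158(45) 7-161(42) 10-15(27) 10-16(24) 9-86(27)
s4 -0.03 -3-146(35) -3-2(23) -3-3(29) -4-15(24) 9-15(13) 11-160(34) 9-161(30) 10-18(19) 9-17(23) 11-86(31)
s4 -0.015 -3-145(30) -2-2(31) -4-3(25) -2--1(4) . 155-159(11) 157-160(9) . 80-80(1) 76-86(15)
s4 0 -4-3(26) -3-2(24) -5-1(25) -2-0(5) . . . . . 75-86(31)
s4 0.015 -4-2(23) -3-1(22) -4-1(23) -3-7(8) . . . . . 79-86(17)
s4 0.03 -3-1(24) -3-1(23) -2-1(23) -3-10(14) 11-11(1) . . . . 80-88(19)
d4 -0.06 -3-199(101) -4-199(97) -1-199(95) -2-199(102) -2-187(69) -2-155(51) -2-16(38) -3-17(38) -3-92(65) -3-93(118)
d4 -0.045 -2-4(24) -3-3(26) -2-4(26) -1-199(33) 12-186(42) 12-160(64) 10-162(40) 11-19(30) 10-78(29) 13-90(25)
d4 -0.03 -4-3(26) -2-1(10) -3-2(13) 0-187(8) 11-186(14) 10-166(38) 10-163(18) 11-15(9) 13-79(28) 12-87(42)
d4 -0.015 -1-3(9) . . . . 155-1
[... 197 characters left out ...]
4 0.03 -1-4(20) . . . . 151-163(7) 155-161(2) . 72-75(2) 73-87(24)
w -0.08 62 [-0.005 -0.079  0.004] [ 0.006 -0.071  0.011]
w -0.07 53 [-0.005 -0.068 -0.002] [ 0.006 -0.06   0.009]
w -0.06 719 [-0.005 -0.06  -0.008] [ 0.006 -0.054  0.005]
w -0.04 128 [-0.006 -0.036 -0.011] [ 0.007 -0.03   0.01 ]
w -0.03 270 [-0.008 -0.03  -0.011] [ 0.009 -0.02   0.01 ]
w -0.02 281 [-0.008 -0.02  -0.037] [ 0.009 -0.01   0.01 ]
w -0.01 176 [-0.008 -0.01  -0.037] [ 0.01 -0.    0.01]
w -0.0 32 [-0.009  0.     0.006] [0.009 0.004 0.007]
w 0.03 2796 [-0.03   0.034  0.003] [0.03  0.04  0.029]
[[ 1.     0.     0.     0.001]
 [-0.    -0.247  0.969 -0.168]
 [ 0.    -0.969 -0.247  0.065]
 [ 0.     0.     0.     1.   ]]
```

Call:
{"fn": "play_rows", "kwargs": {"commands": [[[0,0,-0.004],[0,0,0]],[[0,0,-0.008],[0,0,0]],[[0,0,-0.012],[0,0,0]],[[0,0,-0.012],[0,0,0]]]}}

```text
time_s: 7.72
position: [0.4935, 0.0603, 0.0431]
tcp_rot: [[0.447, 0.228, -0.865], [0.895, -0.117, 0.431], [-0.003, -0.967, -0.256]]
force: [1.1, 0.4, 0.5]
opening: 0.005
```

```bash
python3 - <<'E'
from h import *
flag('side','d5')
s=read_state();print(s['position'],s['force'])
c=capture('wrist');c['cam_to_world']=c['hand_eye'];P=pts(c);d=c['depth']
cv2.imwrite('pics/w5.png',c['frame'][:,:,::-1])
for x0 in np.arange(-.07,.07,.01):
    m=(d>0)&(P[...,0]>x0)&(P[...,0]<x0+.01)&(P[...,1]>-.1)&(P[...,1]<.022)&(abs(P[...,2])<.04)
    if m.sum():k=P[m];print(round(x0,2),m.sum(),k[k[:,1].argmax()].round(3),k.min(0).round(3),k.max(0).round(3))
E
```

```text
side red 803 [[0.006, -0.033, 0.095], [0.055, 0.035, 0.163]] n [-0.81 -0.    0.59]
[0.49342393 0.06027425 0.04316643] [-1.18655524  1.23892676 -0.55778095]
-0.07 609 [-0.065 -0.088  0.031] [-0.067 -0.095  0.024] [-0.06  -0.088  0.032]
-0.06 1131 [-0.053 -0.087  0.03 ] [-0.06  -0.095  0.024] [-0.05  -0.087  0.032]
-0.05 1192 [-0.042 -0.087  0.031] [-0.05  -0.095  0.024] [-0.04  -0.087  0.032]
-0.04 1147 [-0.032 -0.082  0.036] [-0.04 -0.1   0.02] [-0.03  -0.082  0.037]
-0.03 2581 [-0.023 -0.081  0.036] [-0.03 -0.1   0.02] [-0.02  -0.081  0.037]
-0.02 2598 [-0.017 -0.08   0.036] [-0.02 -0.1   0.02] [-0.01  -0.08   0.037]
-0.01 3138 [-0.006 -0.005  0.009] [-0.01  -0.1   -0.008] [-0.    -0.005  0.037]
0.0 3016 [ 0.007 -0.005  0.009] [ 0.    -0.1   -0.034] [ 0.01  -0.005  0.037]
0.01 2531 [ 0.018 -0.081  0.036] [ 0.01  -0.1    0.021] [ 0.02  -0.081  0.037]
0.02 2540 [ 0.026 -0.081  0.036] [ 0.02  -0.1    0.021] [ 0.03  -0.081  0.037]
0.03 1227 [ 0.031 -0.081  0.036] [ 0.03  -0.1    0.021] [ 0.04  -0.081  0.037]
0.04 1202 [ 0.05  -0.088  0.031] [ 0.04  -0.096  0.023] [ 0.05  -0.088  0.032]
0.05 1153 [ 0.051 -0.088  0.031] [ 0.05  -0.096  0.024] [ 0.06  -0.088  0.032]
0.06 704 [ 0.067 -0.088  0.031] [ 0.06  -0.096  0.024] [ 0.069 -0.088  0.032]
0.07 640 [ 0.08  -0.076  0.014] [ 0.078 -0.09  -0.028] [ 0.08  -0.076  0.017]
```

View pics/w5.png

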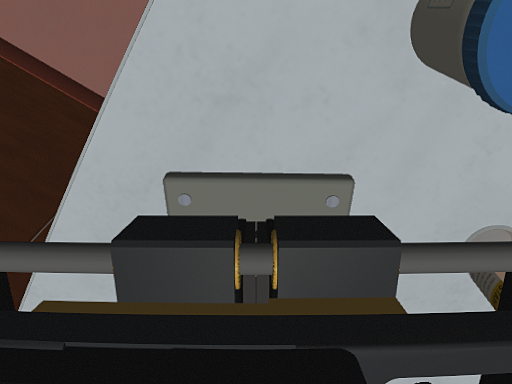

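The second press got the flag to about 0.94 rad. Sliding the finger towards the axle will turn the tab's end further.

Call:
{"fn": "play_rows", "kwargs": {"commands": [[[0.002,-0.001,0.002],[-0.034,-0.067,0]],[[0.004,-0.002,0.003],[-0.068,-0.134,0]],[[0.006,-0.003,0.003],[-0.068,-0.134,0]],[[0.009,-0.005,0.003],[-0.068,-0.134,0]],[[0.012,-0.006,0.003],[-0.068,-0.134,0]],[[0.012,-0.006,0.003],[-0.068,-0.134,0]]]}}

```text
time_s: 8.57
position: [0.5075, 0.0554, 0.0496]
tcp_rot: [[0.446, 0.349, -0.825], [0.895, -0.181, 0.407], [-0.007, -0.92, -0.392]]
force: [-3.0, 1.7, 0.9]
opening: 0.003
```

```bash
python3 - <<'E'
from h import *
flag('side','d6')
s=read_state();print(s['position'],s['force'])
E
```

```text
side red 766 [[0.005, -0.033, 0.095], [0.05, 0.036, 0.166]] n [-0.85 -0.    0.53]
[0.50759    0.05541373 0.04964687] [-2.63139436  1.72152479 -0.09421598]
```

Call:
{"fn": "play_rows", "kwargs": {"commands": [[[-0.03,0.015,0.005],[0,0,0]],[[-0.045,0.022,0.05],[0,0,0]],[[-0.045,0.022,0.1],[0.06,0.12,0]],[[-0.045,0.022,0.15],[0.12,0.24,0]],[[-0.04,0.02,0.2],[0.186,0.366,0]],[[0,0,0.21],[0.186,0.366,0]],[[0.04,-0.02,0.21],[0.186,0.366,0]],[[0.08,-0.042,0.21],[0.186,0.366,0]],[[0.118,-0.063,0.21],[0.186,0.366,0]],[[0.118,-0.063,0.21],[0.186,0.366,0]]]}}

```text
time_s: 9.88
position: [0.6293, -0.0104, 0.2599]
tcp_rot: [[0.448, -0.004, -0.894], [0.894, -0.001, 0.448], [-0.003, -1.0, 0.003]]
force: [0.1, 0.7, 0.6]
opening: 0.006
```

Call:
{"fn": "play_rows", "kwargs": {"commands": [[[0,0,-0.03],[0,0,0]],[[0,0,-0.06],[0,0,0]],[[0,0,-0.09],[0,0,0]],[[0,0,-0.09],[0,0,0]]]}}

```text
time_s: 10.38
position: [0.6232, -0.0069, 0.1676]
tcp_rot: [[0.445, -0.014, -0.895], [0.895, 0.001, 0.445], [-0.005, -1.0, 0.013]]
force: [-0.4, 0.5, 1.1]
opening: 0.007
```

```bash
python3 - <<'E'
from h import *
s=read_state();print(s['position'],s['force'])
a=flag('scene','s7');b=flag('side','d7')
A=cv2.resize(a['frame'][150:310,250:420],(400,376));B=cv2.resize(b['frame'][130:290,230:400],(400,376))
cv2.imwrite('pics/b7.png',np.hstack([A,B])[:,:,::-1])
E
```

```text
[ 0.62323208 -0.0068732   0.16760846] [-0.38841962  0.4908044   1.08596333]
scene red 822 [[0.006, -0.033, 0.094], [0.05, 0.035, 0.165]] n [-0.85  0.01  0.53]
side red 769 [[0.005, -0.033, 0.095], [0.049, 0.036, 0.167]] n [-0.85 -0.01  0.53]
```

View pics/b7.png

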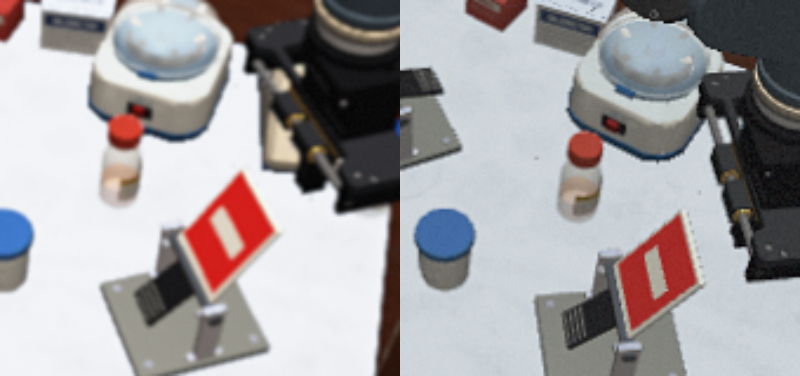

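```bash
python3 - <<'E'
from h import *
for n in('s7','d7'):
    c=dict(np.load(f'pics/{n}.npz'));P=pts(c)
    x=(P-[.6232,-.0069,.1676]);S=x[...,0]*.891-x[...,1]*.454;Y=x[...,0]*.454+x[...,1]*.891;Z=x[...,2]
    for z in np.arange(-.03,.08,.01):
        m=(c['depth']>0)&(abs(S)<.045)&(abs(Y)<.11)&(Z>z)&(Z<z+.01)
        if m.sum():print(n,round(z,2),m.sum(),'S',S[m].min().round(3),S[m].max().round(3),'Y',Y[m].min().round(3),Y[m].max().round(3))
E
```

```text
s7 -0.01 24 S -0.045 -0.039 Y -0.039 0.03
s7 0.0 51 S -0.045 0.008 Y -0.041 0.038
s7 0.01 48 S -0.012 0.01 Y -0.012 0.007
s7 0.02 42 S -0.012 0.01 Y -0.012 0.008
s7 0.03 34 S -0.012 0.011 Y -0.013 0.008
s7 0.04 18 S -0.012 0.01 Y -0.015 -0.007
s7 0.05 6 S -0.011 0.01 Y -0.016 -0.012
s7 0.07 93 S -0.036 0.037 Y -0.088 0.082
d7 -0.01 9 S -0.044 -0.04 Y -0.036 0.026
d7 0.0 49 S -0.045 -0.009 Y -0.036 0.04
d7 0.01 26 S -0.011 -0.002 Y -0.01 0.01
d7 0.02 16 S -0.01 -0.006 Y -0.01 0.008
d7 0.03 11 S -0.011 0.006 Y -0.011 -0.005
d7 0.04 6 S -0.004 0.002 Y -0.013 -0.011
d7 0.05 3 S -0.006 -0.003 Y -0.015 -0.013
d7 0.07 15 S -0.031 0.038 Y -0.087 0.08
```

Measured, the closed fingertips sit about level with the TCP rather than 25 mm ahead, which explains the shallow presses. I'll allow for that and push the free edge over.

Call:
{"fn": "play_rows", "kwargs": {"commands": [[[-0.01,0.005,-0.011],[0,0,0]],[[-0.02,0.01,-0.022],[0,0,0]],[[-0.03,0.015,-0.022],[0,0,0]],[[-0.04,0.02,-0.022],[0,0,0]],[[-0.05,0.025,-0.022],[0,0,0]],[[-0.06,0.03,-0.022],[0,0,0]],[[-0.07,0.036,-0.022],[0,0,0]],[[-0.08,0.041,-0.022],[0,0,0]],[[-0.09,0.046,-0.022],[0,0,0]],[[-0.096,0.049,-0.022],[0,0,0]]]}}

```text
time_s: 11.72
position: [0.5295, 0.0417, 0.1478]
tcp_rot: [[0.446, -0.007, -0.895], [0.895, 0.0, 0.446], [-0.003, -1.0, 0.006]]
force: [1.4, -0.7, -0.3]
opening: 0.005
```

```bash
python3 - <<'E'
from h import *
s=read_state();print(s['position'],s['force'])
a=flag('scene','s8');b=flag('side','d8')
A=cv2.resize(a['frame'][150:310,250:420],(400,376));B=cv2.resize(b['frame'][130:290,230:400],(400,376))
cv2.imwrite('pics/b8.png',np.hstack([A,B])[:,:,::-1])
E
```

```text
[0.52951552 0.04173035 0.14780516] [ 1.44929583 -0.65002931 -0.28073776]
```

View pics/b8.png

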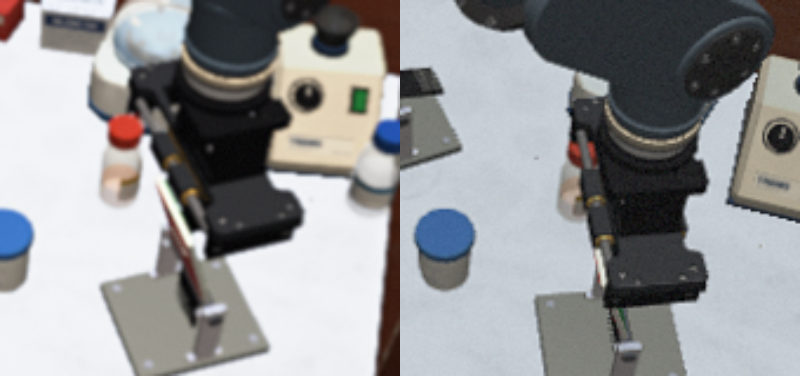

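The flag is just past vertical and the stand is still in place. Next I'll follow it down along an arc.

Call:
{"fn": "play_rows", "kwargs": {"commands": [[[-0.01,0.005,0],[0,0,0]],[[-0.02,0.01,-0.005],[0,0,0]],[[-0.03,0.015,-0.013],[0,0,0]],[[-0.037,0.019,-0.021],[0,0,0]],[[-0.043,0.022,-0.03],[0,0,0]],[[-0.048,0.024,-0.038],[0,0,0]],[[-0.051,0.026,-0.046],[0,0,0]],[[-0.051,0.026,-0.046],[0,0,0]]]}}

```text
time_s: 12.82
position: [0.4785, 0.0675, 0.1012]
tcp_rot: [[0.446, -0.009, -0.895], [0.895, 0.0, 0.446], [-0.004, -1.0, 0.008]]
force: [-0.7, -0.0, 0.3]
opening: 0.003
```

```bash
python3 - <<'E'
from h import *
s=read_state();print(s['position'],s['force'])
a=flag('scene','s9');b=flag('side','d9')
E
```

```text
[0.47852155 0.06749029 0.10116607] [-6.52665851e-01 -1.05144376e-04  3.32031107e-01]
scene green 228 [[-0.101, -0.031, 0.104], [-0.071, 0.033, 0.182]] n [0.94 0.06 0.35]
side green 69 [[-0.103, -0.033, 0.109], [-0.087, 0.012, 0.195]] n [ 0.99 -0.02  0.13]
```

Call:
{"fn": "play_rows", "kwargs": {"commands": [[[-0.008,0.004,0.004],[0,0,0]],[[-0.015,0.008,0.002],[0,0,0]],[[-0.015,0.008,-0.005],[0,0,0]],[[-0.015,0.008,-0.01],[0,0,0]],[[-0.015,0.008,-0.014],[0,0,0]],[[-0.015,0.008,-0.014],[0,0,0]]]}}

```text
time_s: 13.68
position: [0.4645, 0.0752, 0.0875]
tcp_rot: [[0.447, -0.007, -0.895], [0.895, 0.0, 0.447], [-0.003, -1.0, 0.006]]
force: [-0.2, 0.2, 0.5]
opening: 0.002
```

Call:
{"fn": "play_rows", "kwargs": {"commands": [[[0,0,-0.002],[0,0,0]],[[0,0,-0.004],[0,0,0]],[[0,0,-0.004],[0,0,0]]]}}

```text
time_s: 14.05
position: [0.4645, 0.0753, 0.0839]
tcp_rot: [[0.446, -0.006, -0.895], [0.895, 0.0, 0.446], [-0.003, -1.0, 0.006]]
force: [0.0, -0.5, -0.6]
opening: 0.004
```

```bash
python3 - <<'E'
from h import *
s=read_state();print(s['position'],s['force'])
a=flag('scene','s10');b=flag('side','d10')
E
```

```text
[0.46451344 0.07529508 0.08389023] [ 0.00728976 -0.50442666 -0.56009836]
scene green 87 [[-0.118, -0.032, 0.087], [-0.089, 0.021, 0.169]] n [ 0.96 -0.    0.29]
side green 113 [[-0.03, -0.031, 0.083], [-0.014, 0.033, 0.09]] n [-0.77 -0.04 -0.63]
```

Call:
{"fn": "play_rows", "kwargs": {"commands": [[[0,0,-0.002],[0,0,0]],[[0,0,-0.004],[0,0,0]],[[0,0,-0.004],[0,0,0]]]}}

```text
time_s: 14.52
position: [0.4644, 0.0753, 0.0798]
tcp_rot: [[0.446, -0.006, -0.895], [0.895, 0.0, 0.446], [-0.003, -1.0, 0.006]]
force: [0.0, 0.1, 1.1]
opening: 0.008
```

Call:
{"fn": "play_rows", "kwargs": {"commands": [[[0,0,-0.001],[0,0,0]],[[0,0,-0.002],[0,0,0]],[[0,0,-0.002],[0,0,0]]]}}

```text
time_s: 14.9
position: [0.4645, 0.0753, 0.0779]
tcp_rot: [[0.446, -0.006, -0.895], [0.895, 0.0, 0.446], [-0.003, -1.0, 0.006]]
force: [0.1, 0.6, -0.7]
opening: 0.006
```

Call:
{"fn": "play_rows", "kwargs": {"commands": [[[0,0,-0.001],[0,0,0]],[[0,0,-0.002],[0,0,0]],[[0,0,-0.002],[0,0,0]]]}}

```text
time_s: 15.28
position: [0.4645, 0.0753, 0.0771]
tcp_rot: [[0.446, -0.006, -0.895], [0.895, 0.0, 0.446], [-0.002, -1.0, 0.005]]
force: [-2.1, -0.9, 11.4]
opening: 0.001
```

```bash
python3 - <<'E'
from h import *
s=read_state();print(s['position'],s['force'])
a=flag('scene','s11');b=flag('side','d11')
A=cv2.resize(a['frame'][170:330,230:400],(400,376));B=cv2.resize(b['frame'][150:310,210:380],(400,376))
cv2.imwrite('pics/b11.png',np.hstack([A,B])[:,:,::-1])
E
```

```text
[0.46448095 0.0753159  0.07713972] [-2.06865832 -0.86445624 11.44516798]
scene green 90 [[-0.118, -0.032, 0.079], [-0.09, 0.027, 0.16]] n [0.96 0.01 0.28]
side green 127 [[-0.031, -0.03, 0.08], [-0.015, 0.034, 0.087]] n [-0.59 -0.07 -0.81]
```

View pics/b11.png

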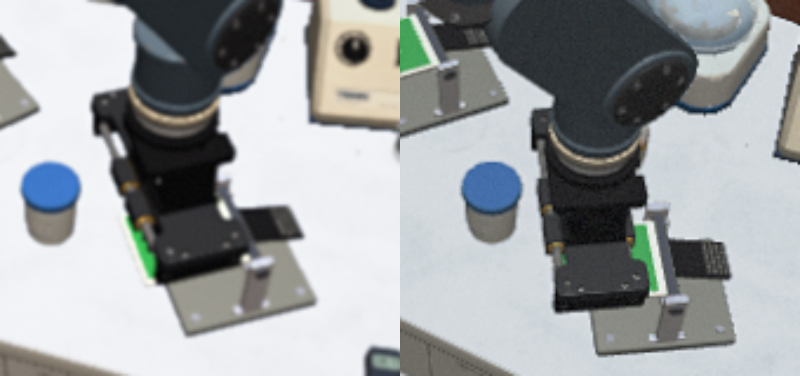

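The stop has been reached, with 11 N on the tool. I'll lift off and check.

Call:
{"fn": "play_rows", "kwargs": {"commands": [[[0,0,0.02],[0,0,0]],[[0,0,0.06],[0,0,0]],[[0,0,0.12],[0,0,0]],[[-0.01,0.05,0.14],[0,0,0]],[[-0.02,0.1,0.14],[0,0,0]],[[-0.03,0.15,0.14],[0,0,0]],[[-0.04,0.2,0.14],[0,0,0]],[[-0.04,0.25,0.14],[0,0,0]],[[-0.04,0.3,0.14],[0,0,0]],[[-0.04,0.3,0.14],[0,0,0]]]}}

```text
time_s: 16.62
position: [0.4242, 0.3784, 0.2158]
tcp_rot: [[0.443, -0.005, -0.897], [0.897, 0.001, 0.443], [-0.001, -1.0, 0.005]]
force: [0.2, -0.4, 0.3]
opening: 0.009
```

```bash
python3 - <<'E'
from h import *
s=read_state();print(s['position'],s['force'])
a=flag('scene','s12');b=flag('side','d12')
for n,c in(('s0',a),('d0',b)):
    z=np.load(f'pics/{n}.npz')['frame']; 
    P=pts(c);k=(P[...,0]>.4)&(P[...,2]>.03)&(P[...,2]<.13)&(c['depth']>0)&(P[...,0]<.66)
    nn,l,st,ce=cv2.connectedComponentsWithStats(k.astype(np.uint8))
    for i in range(1,nn):
        if st[i,4]>60:
            q=P[l==i];print('obj',ce[i].round(),q.min(0).round(3),q.max(0).round(3))
cv2.imwrite('pics/b12.png',b['frame'][:,:,::-1])
E
```

```text
[0.42422436 0.37836092 0.21575011] [ 0.17824546 -0.40871454  0.2625779 ]
scene green 707 [[-0.097, -0.031, 0.08], [-0.017, 0.034, 0.086]] n [0. 0. 1.]
side green 830 [[-0.099, -0.032, 0.081], [-0.016, 0.035, 0.087]] n [ 0. -0.  1.]
obj [32. 73.] [0.4   1.257 0.03 ] [0.41  1.275 0.128]
obj [111. 108.] [0.4   0.729 0.03 ] [0.607 1.133 0.13 ]
obj [184. 169.] [0.499 0.539 0.03 ] [0.542 0.575 0.054]
obj [205. 198.] [0.4  0.33 0.03] [0.548 0.447 0.094]
obj [302. 216.] [0.583 0.169 0.03 ] [0.624 0.21  0.113]
obj [251. 253.] [0.415 0.168 0.03 ] [0.475 0.228 0.076]
obj [318. 271.] [ 0.426 -0.015  0.03 ] [0.596 0.121 0.094]
obj [479. 349.] [ 0.515 -0.328  0.03 ] [ 0.66 -0.24  0.13]
obj [143.  70.] [0.4   0.728 0.03 ] [0.563 1.131 0.13 ]
obj [220.  90.] [0.596 0.612 0.03 ] [0.66  0.726 0.13 ]
obj [216. 171.] [0.4  0.33 0.03] [0.55  0.445 0.096]
obj [307. 203.] [0.583 0.168 0.03 ] [0.622 0.211 0.115]
obj [249. 233.] [0.417 0.168 0.031] [0.476 0.226 0.077]
obj [308. 262.] [ 0.425 -0.013  0.03 ] [0.599 0.12  0.095]
obj [444. 356.] [ 0.54  -0.308  0.03 ] [ 0.66  -0.239  0.13 ]
```

View pics/b12.png

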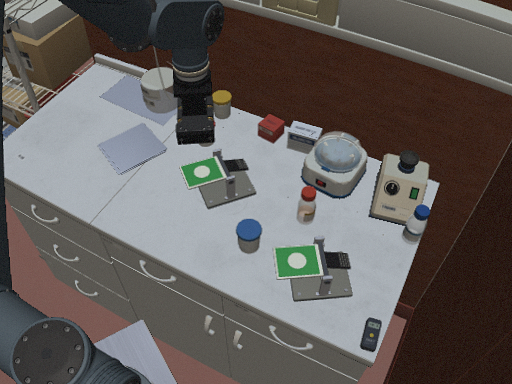

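The flag now shows green at (298,262). It lies level, with its normal at (0,0,1), and the stand, the cups and the bottle are where they were. Handing in.

```bash
python3 -c "
from rig import *
print(hand_in())"
```

```text
the job is handed in; nothing more can be done
None
```

The red flag is now flipped right over and lies flat on its far stop, green face up. The job was handed in at about 17 s of the 38 s limit, with the gripper clear of everything.

**How it went:** I pressed the thumb tab twice, which raised the flag to about 0.94 rad. Sliding the finger in toward the axle brought it to about 1.0 rad. Then I pushed the free edge over and pressed the flag flat. The highest force reading was 11 N, when the flag met its stop.

**Last checks:**
- **Flag:** both cameras show the green face level, at a height of about 0.083 m.
- **Red stand:** I saw no movement in the pictures. I did not measure its base again.
- **Blue cup, bottle and green stand:** all are within about 3 mm of where they started, and the other flag still shows green.
- **Red-lidded cup:** the arm partly hid it in the last pictures, so it was only partly re-measured. The arm never touched down near it.

**One disagreement:** with the gripper closed, the fingertips sat about level with the TCP, not 25 mm ahead of it as stated. That made the first press too shallow, and I allowed for it from the edge push onward.

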